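Screw down the mount press

ROBOT

A 7-joint arm with a two-finger parallel gripper is mounted at the origin on the work surface. World frame = base frame: x ahead of the robot, y to its left, z up, the work surface at z = 0. Lengths are in m, angles in rad, forces in N, time in s.
With the tool pointing down it reaches from about 0.425 to 0.875 m from the base axis. Payload 4.7 kg.
Tool frame: the origin (TCP) lies on the centre line of the jaws, within the pads' length; the fingertips stand ahead of it and the grasp point (between the pads) lies 2 mm behind it (nose_length is the z of the fingertips in the tool frame, in m); z points along the fingers, y is the line along which they close (so a half turn about z gives the same grasp; the last joint's range is limited). The gripper opens to 87 mm and grips with 3 to 60 N. Pads are 19 mm wide; open, the fingers measure 117 mm over their backs; the gripper's body (75 mm by 190 mm) begins 51 mm behind the grasp point.
Start: joints at [-1.286, 0.321, -0.07, 1.45, 0.023, 1.371, -0.057], TCP at [0.174, 0.626, 0.24] pointing down, gripper open.
Joint ranges: [-2.86, 2.86], [-0.3, 2.09], [-1.38, 1.24], [0.06, 2.45], [-1.56, 4.7], [0.09, 2.05], [-2.69, 2.69]. Speed limits (rad/s): [2.57, 2.57, 3.14, 3.14, 3.14, 3.14, 3.14].

INTERFACE

Orientations are given as a rotation vector (axis times angle).
In Python, from bench import * gives the robot as it stands.
- The arm moves only by the tool send_rows, never from a script. Its arguments are lists of equal length, an entry for each row: "xyz": the shift along the tool's x, y, z in mm, a list of three; "dr": the turn, a rotation vector about the tool's x, y, z in rad, a list of three. A call has exactly 10 rows; each row is the pose to reach, as a shift and turn from the pose commanded when the call began, along the tool's axes at that moment; what a row does not reach only later rows make up. A row lasts 1/12 s, in which the tool goes at most 41.7 mm and 7.16 degrees, less where a joint would pass 70% of its speed; a pose out of reach is approached as far as the arm can. A call with a gripper value outside its range is refused whole. "jaw" is the finger opening in mm, from 0 to 87, set as the call begins (left out, the last holds). The fingers move at their own pace and stop on an object; "grip_force" is the grip in N (left out, the last holds). Time passes only in rows, so rows that repeat a pose let the fingers close, or fill a call up. It gives the time, the measured TCP pose, the force, the opening and the grip force at its end, in the units of the state.
- get_state(): the state, without advancing time (a new reading comes with each control period).
- get_image(name): name is "side" or "top"; returns the picture (420x560x3 uint8, red, green, blue); there is no depth.
- calibration(name): a dict with "vfov" (degrees; the focal length in pixels is half the picture's height over the tangent of half this angle, whatever the lens; pixels are square), "cx", "cy" (the principal point, pixels), "rvec" (rotation vector, rad) and "tvec" (3), from world to camera coordinates, as OpenCV has them. Camera axes: x right, y down, z forward; pixel columns grow to the right and rows downward; lengths in m; the calibration is good to about 2 mm. A picture is of the moment at which its call begins. calibration takes no time and is no camera call.
- close_job(): hands the job in; it is judged then, once.
The state is a dict: "time": time; "joint_positions": joint angles; "qd": joint speeds; "joint_torque": joint torques, N m; "position": TCP position; "tool_rot": TCP orientation; "ft_force": force on the tool from outside, world axes, zero at the start; "torque": the same for the moment, N m; "grip_width": opening from 0.0 (shut) to 1.0 (fully open); "grip_force": force on a finger pad.
Only numpy, scipy, OpenCV 4.12 (cv2) and the standard library are available. Lean on these libraries where they do the work, as an engineer would, in place of code of your own. Each camera call takes 0.05 s, during which the arm holds its last target. There are 200 camera calls.

TASK

Of the two small bench presses, close the one that has a picture mount lying in it: turn its four-spoked capstan clockwise (seen from above) by pushing one spoke after another round the hub, until it comes up against its stop and the mount is fully clamped. Leave the capstan of the empty press as it is.

Things in the scene. Friction and masses are not known exactly. Their poses are not given: they have to be found in the camera images.
- capstan (a joint): Turn of the loaded press's capstan, rad: 0 is fully open, it grows clockwise seen from above and stops hard at 3.0 (platen down on the mount, clamped). Starts anywhere from 0 to 1.0. Turns stiffly (about 0.2 N m, some 3 N at 75 mm from the axis) and stays where it is left; the platen sinks 4 mm per rad.
- capstan_hub (a point): On the loaded press's capstan axis, at its spokes' mid-height, 175 mm above the table. Turns with the capstan: z up, x and y along two of the four level spokes: steel rods 12 mm thick, 90 degrees apart, each ending in a black 26 mm ball centred 105 mm from the axis. Hub 50 mm in diameter, top 15 mm above this point; in its middle an 18 mm spindle rises to at most 30 mm above it.
- press_loaded: The loaded press, grey, fixed to the table; origin under its base's centre, 175 mm below the hub point. Base 240 (x) x 200 (y) x 25 mm; a white mount on brown board sticks out 40 mm at both x ends. Between the spokes it is open down to a cross-beam 50 (x) x 205 (y) mm, top 130 mm above the table; two column nuts on it at y = +-86 mm rise to 138 mm.
- idle_ball (a point): Centre of one of the four black balls (26 mm) of the empty press's capstan, 105 mm from its axis, 175 mm above the table. This press is fixed, of the same make and size, but has no mount in it; which press is left and which right changes. Not to be turned.

How it is judged:
At the end, for the whole second after the job is handed in: The loaded press's capstan stands at its clockwise stop (3.0 rad) to within 0.2 rad (11 degrees) and is at rest; the empty press's capstan is where it was (its ball within 20 mm) (value of joint capstan above 2.8 rad and velocity of joint capstan between -0.05 and 0.05 rad/s and distance of idle_ball from where it was at the start of the episode below 0.02 m); the robot touches nothing.
It fails at once if the empty press's capstan is turned (its ball moves more than 20 mm) (distance of idle_ball from where it was at the start of the episode above 0.02 m).
It also fails if it takes over 58 s, if anything falls off the work surface, if the arm or the gripper's body presses on something with over 40 N, if the wrist force passes 120 N, or if a joint passes its speed limit or range.

## Working session

There is one attempt and no reset: what is moved stays moved. The work goes in short steps, Python scripts to look and compute and a tool call to move; the robot and the scene stay as the last step left them, time stands still between calls to the robot, and variables do not carry over. Pictures are saved under pics/ and viewed, at most 10 in all, crops included, and the job is handed in when it is done.

Besides the shell and the picture viewer there is one more tool, called as name(argument=value, ...) on one line, values as JSON. send_rows: Moves the arm, as the interface text tells. Its arguments: {"type":"object","properties":{"xyz":{"type":"array"},"dr":{"type":"array"},"jaw":{"type":"number"},"grip_force":{"type":"number"}},"required":["xyz","dr"]}

```bash
mkdir -p pics; python3 - <<'E'
from bench import *
import cv2,numpy as np
for n in("top","side"):
    cv2.imwrite(f"pics/{n}0.png",get_image(n)[:,:,::-1]); print(n,calibration(n))
s=get_state(); print(s)
try: print(nose_length)
except Exception as e: print(e)
E
ls
```

```text
top {'vfov': 42.1957559327817, 'cx': 285.5686997956675, 'cy': 213.03593013668237, 'rvec': array([ 2.19094322, -2.21134388,  0.08003426]), 'tvec': array([-0.01604362,  0.59606132,  0.96420862])}
side {'vfov': 55.87028270185696, 'cx': 279.41240494966826, 'cy': 217.39401008147442, 'rvec': array([ 0.64730983, -2.635876  ,  1.1895388 ]), 'tvec': array([0.5251297 , 0.28323968, 0.71526697])}
{'time': 0.1, 'joint_positions': array([-1.28591943,  0.32175273, -0.07008647,  1.4515867 ,  0.02259069,
        1.37080384, -0.05691633]), 'qd': array([ 0.0011772 , -0.00232086, -0.00094234, -0.00383732,  0.00024818,
       -0.001418  , -0.00221838]), 'joint_torque': array([-9.59384779e-04, -4.92571735e+01, -4.06200886e-01, -3.13399458e+01,
       -6.40389626e-02,  3.94365366e-02,  7.27302540e-05]), 'position': array([0.17377424, 0.62583822, 0.23855146]), 'tool_rot': array([-4.23997540e-01, -3.11269370e+00,  2.76000304e-03]), 'ft_force': array([0.62165467, 0.2950255 , 0.27264442]), 'torque': array([-0.00868464,  0.00315335, -0.0311093 ]), 'grip_force': 0.0, 'grip_width': 1.0029097598094163}
0.017
pics
```

View pics/top0.png

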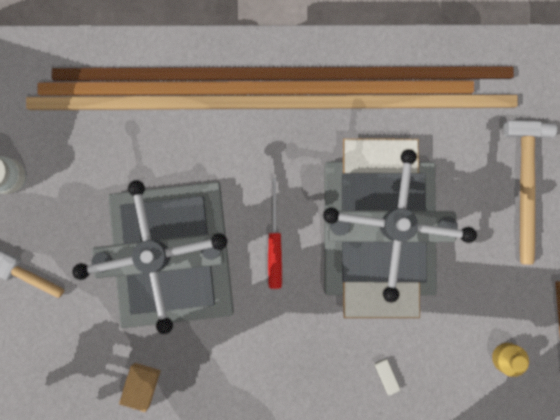

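View pics/side0.png

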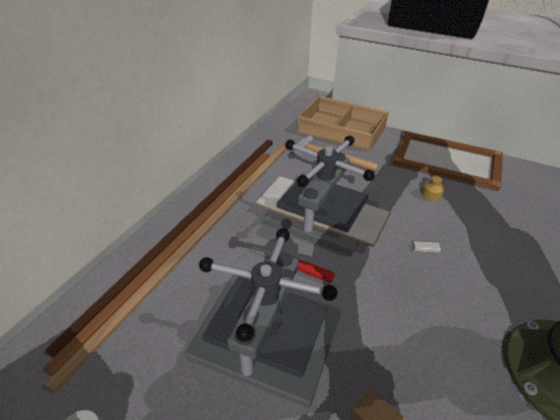

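The top view shows the loaded press on the right (white mount and brown board sticking out). Its hub is near (400,225) and its balls near (409,157), (469,235), (391,294) and (331,215). The empty press is on the left, hub near (149,257). The side view agrees, with the loaded press at the back.

```bash
cat > h.py <<'E'
from bench import *
import cv2,numpy as np
from scipy.spatial.transform import Rotation as R
def ray(n,uv,z,sh=(420,560)):
    c=calibration(n); f=sh[0]/2/np.tan(np.radians(c["vfov"]/2))
    M=R.from_rotvec(c["rvec"]).as_matrix(); o=-M.T@c["tvec"]
    d=M.T@np.array([(uv[0]-c["cx"])/f,(uv[1]-c["cy"])/f,1])
    return (o+d*(z-o[2])/d[2])[:2]
def balls(n="top",im=None):
    im=get_image(n) if im is None else im
    m=(im.max(2)<35).astype(np.uint8)
    k,l,st,ce=cv2.connectedComponentsWithStats(m)
    return [(tuple(ce[i].round(1)),st[i,4]) for i in range(1,k) if 60<st[i,4]<400 and max(st[i,2:4])<25]
E
python3 - <<'E'
from h import *
P=[]
for c,a in balls():
    p=ray("top",c,.175); P.append(p); print(c,a,p.round(4))
for c in [(400,225),(149,257)]: print("hub",ray("top",c,.19).round(4))
for c in [(344,318),(419,318),(344,140),(419,139)]: print("mount",ray("top",c,.03).round(4))
print(R.from_rotvec(get_state()["tool_rot"]).as_matrix().round(3))
E
```

```text
(np.float64(221.0), np.float64(239.5)) 71 [0.548  0.0787]
(np.float64(81.4), np.float64(270.5)) 101 [0.5038 0.2869]
(np.float64(164.4), np.float64(325.4)) 153 [0.4211 0.1632]
hub [ 0.5669 -0.1886]
hub [0.5232 0.1829]
mount [ 0.409  -0.1225]
mount [ 0.4074 -0.2552]
mount [ 0.7255 -0.1275]
mount [ 0.7264 -0.2627]
[[-0.964  0.267 -0.   ]
 [ 0.267  0.964 -0.001]
 [-0.    -0.002 -1.   ]]
```

```bash
python3 - <<'E'
from h import *
B=np.array([ray("top",c,.175) for c in [(409,157),(469,235),(391,294),(331,215)]])
h=B.mean(0); d=B-h
print(h.round(4),np.linalg.norm(d,axis=1).round(4),np.degrees(np.arctan2(d[:,1],d[:,0])).round(1))
s=get_state(); M=R.from_rotvec(s["tool_rot"]).as_matrix()
for t in [(.40,.40,.25),(.62,-.15,.25)]:
    print((M.T@(np.array(t)-s["position"])*1000).round(0))
E
```

```text
[ 0.5674 -0.1921] [0.1049 0.1058 0.1049 0.1058] [ -8.7 -98.8 171.3  81.2]
[-278. -157.  -11.]
[-637. -628.  -10.]
```

send_rows(xyz=[[-28,-16,-1],[-56,-32,-2],[-84,-47,-4],[-112,-63,-5],[-140,-79,-6],[-167,-94,-7],[-195,-110,-8],[-223,-126,-9],[-250,-142,-10],[-278,-157,-11]], dr=[[0,0,0.12],[0,0,0.24],[0,0,0.36],[0,0,0.48],[0,0,0.6],[0,0,0.72],[0,0,0.84],[0,0,0.96],[0,0,1.08],[0,0,1.2]], jaw=0)

```text
time: 0.98
position: [0.4004, 0.3992, 0.2505]
tool_rot: [-2.114, -2.323, 0.0]
ft_force: [0.8, 1.3, 0.2]
grip_width: 0.321
grip_force: 0.0
```

```bash
python3 - <<'E'
from h import *
s=get_state(); M=R.from_rotvec(s["tool_rot"]).as_matrix()
print(s["time"],s["position"],s["joint_positions"].round(2),s["grip_width"],s["ft_force"]);print(M.round(3))
for t in [(.56,.12,.25),(.62,-.15,.25)]:
    print((M.T@(np.array(t)-s["position"])*1000).round(0))
T=np.array([[0,1,0],[1,0,0],[0,0,-1]]); print(R.from_matrix(M.T@T).as_rotvec().round(3))
E
```

```text
0.9833 [0.40043179 0.39922425 0.25047445] [-1.04  0.13  0.23  1.66 -0.03  1.35 -0.71] 0.32114574423824693 [0.80946073 1.28078186 0.17251231]
[[-0.094  0.996 -0.   ]
 [ 0.996  0.094 -0.   ]
 [-0.    -0.    -1.   ]]
[-293.  133.    0.]
[-567.  167.    0.]
[-0.     0.     0.094]
```

send_rows(xyz=[[-30,13,0],[-60,27,0],[-90,40,0],[-120,53,0],[-150,66,0],[-180,80,0],[-208,93,0],[-236,106,0],[-265,120,0],[-293,133,0]], dr=[[0,0,0.01],[0,0,0.02],[0,0,0.03],[0,0,0.04],[0,0,0.05],[0,0,0.06],[0,0,0.07],[0,0,0.08],[0,0,0.09],[0,0,0.094]])

```text
time: 1.82
position: [0.5619, 0.1208, 0.2504]
tool_rot: [-2.215, -2.228, 0.0]
ft_force: [0.5, 0.1, -0.2]
grip_width: 0.006
grip_force: 0.0
```

send_rows(xyz=[[-30,7,0],[-60,14,0],[-90,21,0],[-120,28,0],[-150,34,0],[-180,40,0],[-210,47,0],[-240,54,0],[-270,60,0],[-270,60,0]], dr=[[0,0,0],[0,0,0],[0,0,0],[0,0,0],[0,0,0],[0,0,0],[0,0,0],[0,0,0],[0,0,0],[0,0,0]])

```text
time: 2.65
position: [0.6219, -0.1559, 0.2503]
tool_rot: [2.223, 2.215, -0.007]
ft_force: [-0.5, 0.2, 0.4]
grip_width: 0.003
grip_force: 0.0
```

```bash
python3 - <<'E'
from h import *
s=get_state(); M=R.from_rotvec(s["tool_rot"]).as_matrix()
print(s["position"],s["joint_positions"].round(2),s["grip_width"],s["ft_force"]);print(M.round(3))
cv2.imwrite("pics/t1.png",get_image("top")[:,:,::-1])
E
```

```text
[ 0.6219285  -0.15588117  0.25031976] [-0.31  0.34  0.65  1.48 -0.2   1.39  0.35] 0.0030923461524485414 [-0.47046951  0.24091997  0.44185843]
[[ 0.004  1.    -0.001]
 [ 1.    -0.004 -0.006]
 [-0.006 -0.001 -1.   ]]
```

View pics/t1.png

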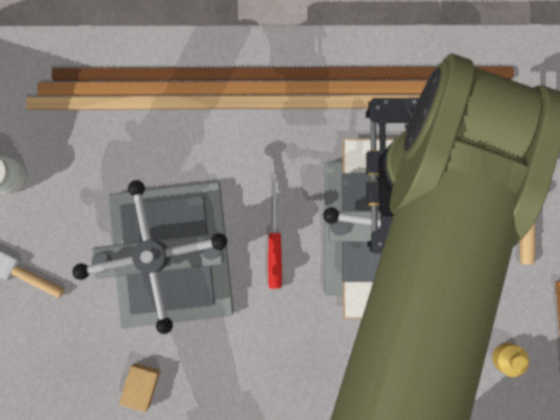

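The view shows the empty press untouched, with its balls at (136,188), (219,241), (164,325) and (81,271). The gripper is over the loaded press near (390,170), where I want to go down between two spokes.

send_rows(xyz=[[0,0,10],[0,0,20],[0,0,30],[0,0,40],[0,0,50],[0,0,60],[0,0,70],[0,0,77],[0,0,77],[0,0,77]], dr=[[0,0,0],[0,0,0],[0,0,0],[0,0,0],[0,0,0],[0,0,0],[0,0,0],[0,0,0],[0,0,0],[0,0,0]])

```text
time: 3.53
position: [0.6229, -0.1472, 0.1731]
tool_rot: [-2.215, -2.228, 0.001]
ft_force: [-0.1, -1.2, -0.2]
grip_width: 0.003
grip_force: 0.0
```

```bash
cat > arc.py <<'E'
from h import *
import sys
H=np.array([.5674,-.1921]); s=get_state(); M=R.from_rotvec(s["tool_rot"]).as_matrix(); p=s["position"]
d=p[:2]-H; print(p.round(4),s["time"],"r",np.hypot(*d).round(4),"ang",np.degrees(np.arctan2(d[1],d[0])).round(1),s["ft_force"].round(1),s["joint_positions"].round(2))
a0,a1=map(float,sys.argv[1:3]); n=10; r=.065
print([[int(v) for v in (M.T@(np.array([*(H+r*np.array([np.cos(a),np.sin(a)])),.173])-p)*1000).round(0)] for a in np.radians(np.linspace(a0,a1,n+1)[1:])])
E
python3 arc.py 38 -22
```

```text
[ 0.6229 -0.1472  0.1731] 3.5333 r 0.0713 ang 39.0 [-0.1 -1.2 -0.2] [-0.3   0.38  0.63  1.58 -0.23  1.25  0.37]
[[-10, 0, 0], [-16, 3, 0], [-23, 5, 0], [-29, 7, 0], [-36, 9, 0], [-43, 9, 0], [-49, 9, 0], [-56, 8, 0], [-63, 7, 0], [-69, 4, 0]]
```

send_rows(xyz=[[-8,0,0],[-16,3,0],[-23,5,0],[-29,7,0],[-36,9,0],[-43,9,0],[-49,9,0],[-56,8,0],[-63,7,0],[-69,4,0]], dr=[[0,0,0],[0,0,0],[0,0,0],[0,0,0],[0,0,0],[0,0,0],[0,0,0],[0,0,0],[0,0,0],[0,0,0]])

```text
time: 4.37
position: [0.6282, -0.2127, 0.173]
tool_rot: [-2.209, -2.228, -0.006]
ft_force: [-0.2, 6.7, 0.5]
grip_width: 0.004
grip_force: 2.9
```

```bash
python3 arc.py -22 -74
```

```text
[ 0.6282 -0.2127  0.173 ] 4.3667 r 0.0642 ang -18.7 [-0.2  6.7  0.5] [-0.19  0.44  0.64  1.52 -0.27  1.28  0.49]
[[-9, -3, 0], [-14, -6, 0], [-19, -9, 0], [-23, -13, 0], [-28, -18, 0], [-31, -22, 0], [-35, -27, 0], [-37, -32, 0], [-40, -38, 0], [-41, -43, 0]]
```

send_rows(xyz=[[-5,-2,0],[-10,-5,0],[-15,-8,0],[-19,-12,0],[-24,-17,0],[-27,-21,0],[-31,-26,0],[-33,-31,0],[-36,-37,0],[-37,-42,0]], dr=[[0,0,0],[0,0,0],[0,0,0],[0,0,0],[0,0,0],[0,0,0],[0,0,0],[0,0,0],[0,0,0],[0,0,0]])

```text
time: 5.2
position: [0.5875, -0.252, 0.1739]
tool_rot: [2.212, 2.229, 0.006]
ft_force: [4.0, 3.9, -0.8]
grip_width: 0.004
grip_force: 2.1
```

```bash
python3 arc.py -74 -126
```

```text
[ 0.5875 -0.252   0.1739] 5.2 r 0.0632 ang -71.4 [ 4.   3.9 -0.8] [-0.16  0.38  0.66  1.59 -0.25  1.25  0.56]
[[-4, -8, 1], [-5, -14, 1], [-5, -20, 1], [-5, -26, 1], [-4, -31, 1], [-3, -37, 1], [-1, -43, 1], [2, -48, 1], [4, -53, 1], [8, -58, 1]]
```

send_rows(xyz=[[-1,-5,0],[-2,-11,0],[-2,-17,0],[-2,-23,0],[-1,-29,0],[0,-34,0],[2,-40,0],[4,-45,0],[7,-50,0],[10,-55,0]], dr=[[0,0,0],[0,0,0],[0,0,0],[0,0,0],[0,0,0],[0,0,0],[0,0,0],[0,0,0],[0,0,0],[0,0,0]])

```text
time: 6.03
position: [0.5335, -0.2448, 0.1749]
tool_rot: [2.21, 2.223, 0.005]
ft_force: [6.4, -0.3, -0.3]
grip_width: 0.004
grip_force: 2.7
```

```bash
python3 arc.py -126 -156
python3 - <<'E'
from h import *
cv2.imwrite("pics/t2.png",get_image("top")[:,:,::-1]);cv2.imwrite("pics/s2.png",get_image("side")[:,:,::-1])
E
```

```text
[ 0.5335 -0.2448  0.1749] 6.0333 r 0.0627 ang -122.8 [ 6.4 -0.3 -0.3] [-0.2   0.26  0.69  1.73 -0.17  1.21  0.53]
[[2, -7, 2], [4, -10, 2], [7, -12, 2], [9, -14, 2], [12, -17, 2], [15, -19, 2], [17, -20, 2], [20, -22, 2], [23, -24, 2], [26, -25, 2]]
```

View pics/s2.png

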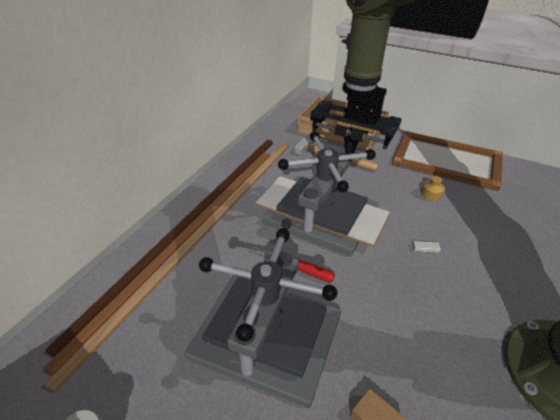

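The side view shows the finger at (350,140), behind the spoke it is pushing round. The balls are now near (284,163), (343,186) and (371,155), and the empty press hasn't changed.

send_rows(xyz=[[2,-3,0],[4,-6,0],[7,-9,0],[9,-11,0],[12,-14,0],[15,-16,0],[17,-17,0],[20,-19,0],[23,-21,0],[26,-22,0]], dr=[[0,0,0],[0,0,0],[0,0,0],[0,0,0],[0,0,0],[0,0,0],[0,0,0],[0,0,0],[0,0,0],[0,0,0]])

```text
time: 6.97
position: [0.5085, -0.219, 0.1739]
tool_rot: [2.215, 2.226, -0.001]
ft_force: [3.5, -2.6, 0.9]
grip_width: 0.004
grip_force: 1.9
```

```bash
python3 arc.py -156 -170
python3 - <<'E'
from h import *
cv2.imwrite("pics/s3.png",cv2.resize(get_image("side")[100:240,240:420,::-1],None,fx=4,fy=4))
E
```

```text
[ 0.5085 -0.219   0.1739] 6.9667 r 0.0648 ang -155.4 [ 3.5 -2.6  0.9] [-0.25  0.18  0.68  1.8  -0.12  1.2   0.47]
[[2, -1, 1], [3, -2, 1], [5, -2, 1], [6, -3, 1], [8, -3, 1], [9, -4, 1], [11, -4, 1], [13, -4, 1], [14, -5, 1], [16, -5, 1]]
```

View pics/s3.png

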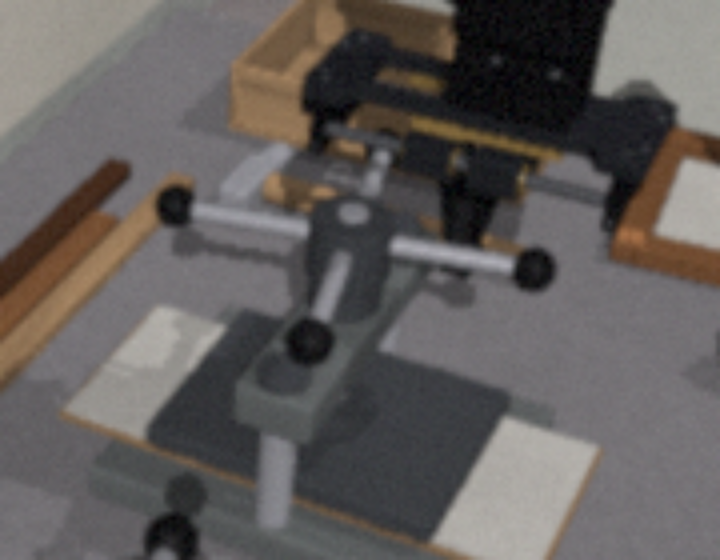

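The crop shows the finger against the near spoke. The balls are at (535,268), (175,205) and (310,340) in the crop, and I don't think it has reached the stop yet. I'll measure the angle.

```bash
python3 - <<'E'
from h import *
for c in [(535,268),(175,205),(310,340)]:
    p=ray("side",(240+c[0]/4,100+c[1]/4),.175); d=p-np.array([.5674,-.1921]); print(p.round(3),np.hypot(*d).round(3),np.degrees(np.arctan2(d[1],d[0])).round(1))
E
```

```text
[ 0.461 -0.206] 0.107 -172.4
[ 0.668 -0.168] 0.104 13.6
[ 0.546 -0.084] 0.11 101.1
```

It now stands at about 2.93 rad. I'll push gently on until the stop shows in the force.

send_rows(xyz=[[1,-1,0],[2,-1,0],[3,-2,0],[4,-2,0],[5,-2,0],[6,-3,0],[7,-3,0],[8,-3,0],[8,-3,0],[8,-3,0]], dr=[[0,0,0],[0,0,0],[0,0,0],[0,0,0],[0,0,0],[0,0,0],[0,0,0],[0,0,0],[0,0,0],[0,0,0]])

```text
time: 7.85
position: [0.5064, -0.2152, 0.174]
tool_rot: [2.211, 2.218, -0.004]
ft_force: [7.6, -12.4, -5.5]
grip_width: 0.009
grip_force: 6.7
```

send_rows(xyz=[[1,0,0],[2,0,0],[3,0,0],[4,0,0],[4,0,0],[4,0,0],[4,0,0],[4,0,0],[4,0,0],[4,0,0]], dr=[[0,0,0],[0,0,0],[0,0,0],[0,0,0],[0,0,0],[0,0,0],[0,0,0],[0,0,0],[0,0,0],[0,0,0]])

```text
time: 8.68
position: [0.5063, -0.2148, 0.1741]
tool_rot: [2.211, 2.213, -0.009]
ft_force: [10.0, -19.9, -7.9]
grip_width: 0.004
grip_force: 10.2
```

The finger hasn't moved while the force rose, so it's at the stop. I'll back away and lift.

send_rows(xyz=[[-6,0,0],[-12,0,0],[-18,0,0],[-24,0,0],[-30,0,0],[-30,0,0],[-30,0,-15],[-30,0,-30],[-30,0,-50],[-30,0,-70]], dr=[[0,0,0],[0,0,0],[0,0,0],[0,0,0],[0,0,0],[0,0,0],[0,0,0],[0,0,0],[0,0,0],[0,0,0]])

```text
time: 9.52
position: [0.5051, -0.2353, 0.2439]
tool_rot: [-2.213, -2.227, 0.001]
ft_force: [0.2, -0.5, 1.0]
grip_width: 0.01
grip_force: 0.0
```

send_rows(xyz=[[0,0,-10],[0,0,-20],[0,0,-30],[0,0,-30],[0,0,-30],[0,0,-30],[0,0,-30],[0,0,-30],[0,0,-30],[0,0,-30]], dr=[[0,0,0],[0,0,0],[0,0,0],[0,0,0],[0,0,0],[0,0,0],[0,0,0],[0,0,0],[0,0,0],[0,0,0]])

```text
time: 10.35
position: [0.5054, -0.2359, 0.2732]
tool_rot: [-2.214, -2.228, 0.0]
ft_force: [-0.2, 0.3, -0.2]
grip_width: 0.006
grip_force: 0.0
```

```bash
python3 - <<'E'
from h import *
cv2.imwrite("pics/s4.png",cv2.resize(get_image("side")[100:240,240:420,::-1],None,fx=4,fy=4))
E
```

```text
(no output)
```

View pics/s4.png

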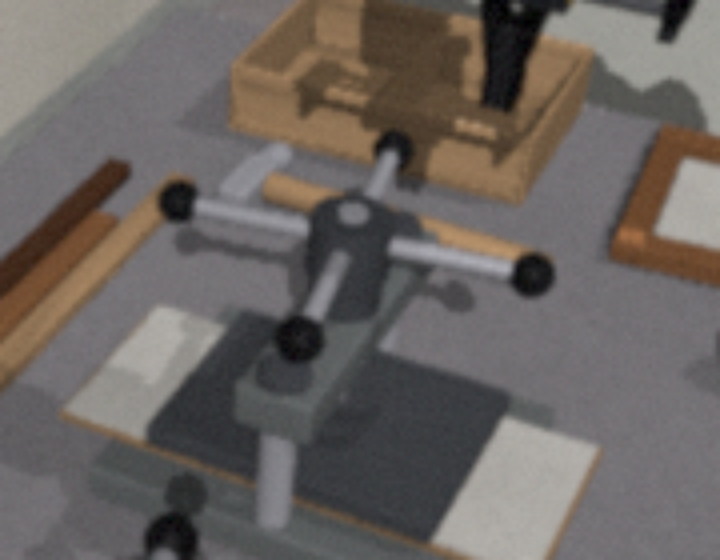

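The gripper is clear of the press and the capstan has turned slightly further, with balls at (178,200), (532,273), (298,338) and (393,150) in the crop. I'm handing the job in.

```bash
python3 -c "
from bench import *
print(close_job())"
```

```text
the job is handed in; nothing more can be done
None
```

I turned the loaded press's capstan clockwise until it came up hard against its stop, left the empty press as it was, and handed the job in at about 10 s with the arm clear; the hand-in returned no verdict.

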